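# Check a counter socket with the voltage tester and stand the tester back

## Robot

A 6-joint arm with a two-finger parallel gripper is mounted at the origin on the work surface. World frame = base frame: x ahead of the robot, y to its left, z up, the work surface at z = 0. Lengths are in m, angles in degrees, forces in N, time in s.
With the tool pointing down it reaches from about 0.25 to 0.725 m from the base axis. Payload 9.7 kg.
Tool frame: the origin (TCP) lies between the finger pads; the fingertips stand 11 mm ahead of it and the grasp point (between the pads) lies 8 mm behind it; y points along the fingers, x is the direction in which the jaws open and shut, and the axes are right-handed (so a half turn about y gives the same grasp; the last joint's range is limited). The gripper opens to 85 mm and grips with 20 to 120 N. Pads are 22 mm wide; open, the fingers measure 114 mm over their backs; the gripper's body (76 mm by 85 mm) begins 54 mm behind the grasp point. The pads swing forward as they close: fully open they stand 13 mm farther back than shut.
Start: joints at [-71.276, 4.979, 10.078, 95.1, 0, 90], TCP at [0.177, -0.521, 0.242] pointing down, gripper open.
Joint ranges: [-179.16, 179.16], [-48.56, 103.87], [-65.8, 70.77], [-126.05, 130.52], [-82.76, 87.17], [-180, 180]. Speed limits (degrees/s): [127.2, 127.2, 147.25, 180, 180, 180].

## Interface

Orientations are given as [roll, pitch, yaw] about the fixed x, y, z axes, in that order (R = Rz(yaw) Ry(pitch) Rx(roll)).
In Python, from workcell import bot, vision gives the robot as it stands. The module is installed in compiled form; this text tells all that it offers.
- The arm moves only by the shell command python3 -m crank 'ROWS' [OPENING] [FORCE]. ROWS is text: rows parted by semicolons, each of 6 numbers parted by spaces: the shift along the tool's x, y, z in m, then the turn, a rotation vector about the tool's x, y, z in rad. A call has 1 to 8 rows; each row is the pose to reach, as a shift and turn from the pose commanded when the call began, along the tool's axes at that moment; what a row does not reach only later rows make up. A row lasts 1/10 s, in which the tool goes at most 50 mm and 8.59 degrees, less where a joint would pass 70% of its speed; a pose out of reach is approached as far as the arm can. A call with a gripper value outside its range is refused whole. OPENING is the gripper's target within -1 to 1 (shut at 1, half-way at 0, fully open at -1), set as the call begins (- or left out, the last holds). The fingers move at their own pace and stop on an object; FORCE is the grip in N (left out, the last holds). Time passes only in rows, so rows that repeat a pose let the fingers close. It gives the time, the measured TCP pose, the force and the opening at its end, in the units of the state.
- bot.get_obs(): the state, without advancing time (a new reading comes with each control period).
- vision.camera(name): name is "side" or "top" or "wrist"; returns the picture (420x560x3 uint8, red, green, blue); there is no depth.
- vision.get_calibration(name): a dict with "fx", "fy", "cx", "cy" (pixels), "rvec" (rotation vector, rad) and "tvec" (3), from world to camera coordinates, as OpenCV has them. Camera axes: x right, y down, z forward; pixel columns grow to the right and rows downward; lengths in m; the calibration is good to about 2 mm. A picture is of the moment at which its call begins: read the wrist's pose just before it. get_calibration takes no time and is no camera call; for the wrist camera it gives the pose at the moment of the call.
- bot.job_done(): hands the job in, once; it reports no verdict.
The state is a dict: "time": time; "q": joint angles; "qd": joint speeds; "joint_efforts": joint torques, N m; "ee_pos": TCP position; "tcp_rot": TCP orientation; "wrist_force": force on the tool from outside, world axes, zero at the start; "torque": the same for the moment, N m; "opening": finger opening in m.
Only numpy, scipy, OpenCV 4.12 (cv2) and the standard library are available. Lean on these libraries where they do the work, as an engineer would, in place of code of your own. Each camera call takes 0.05 s, during which the arm holds its last target. There are 200 camera calls.

## Task

Take the voltage tester out of the tool stand and push its thin probe straight into the left-hand opening, as you face the sloping panel, of the socket beside the rocker switch, until it is fully home; keep it there for a moment. Then draw it out and stand it upright, probe down and fully seated, in the free cup of the tool stand. Leave the two screwdrivers, the parcel and the spare lock where they are.

Things in the scene. Friction and masses are not known exactly. Their poses are not given: they have to be found in the camera images.
- tester: Voltage tester, a slim pen, about 55 g: black plain round handle 18 mm in diameter, 88 mm long, with fine grey rings, a clear lens ring and a grey button on its flat top; below it a straight steel probe 4 mm in diameter, 50 mm long, its end tapered. Origin: probe tip; z runs up the axis: flat shoulder at 50 mm, top at 138 mm. Starts upright in a cup of the stand, shoulder on the cup's floor.
- tester_grip (a point): Point on the tester's axis in the middle of the handle, 92 mm from the tip: a good height for the grip. Axes as tester.
- tool_stand: Fixed grey steel tool stand 60 x 186 x 78 mm high. Three cups in a row at y = -58, 0, +58 mm (x = 0), a tool in each, in any order: round recess 23 mm wide, 12 mm deep (rim at z = 78, floor at z = 66 mm), with an 11 mm hole through its floor for the probe or blade. Origin: centre of the underside, z up. A seated tester has its tip at z = 16 mm, its top at 154 mm; its own cup is the free one.
- driver_big: Screwdriver standing in a cup of the stand: black grooved handle, neck 18 mm, then thickening to diameter 31 mm with a domed end, 95 mm tall, on a 6 mm blade 48 mm long. Top at 161 mm above the counter. Origin at the blade's tip, z up the axis. Bystander.
- driver_small: Smaller screwdriver standing in a cup of the stand: black grooved handle, neck 18 mm, then thickening to diameter 25 mm with a domed end, 80 mm tall, on a 6 mm blade 48 mm long. Top at 146 mm above the counter. Origin at the blade's tip, z up the axis. Bystander.
- power_block: Fixed wedge-shaped power block, 202 mm wide (y), 81 mm deep, 65 mm high at the back (+x), 17 mm in front. White panel at 35 degrees from level, facing up and to -x; facing it, left is +y. Left to right: a socket (y = +57 mm), a second socket (y = -3), a rocker switch (y = -66). Origin: on the counter, 40 mm under the panel's centre; z up.
- live_opening (a point): Centre of the mouth of the opening to probe: the left (+y) one of the pair, 19 mm apart, in the floor of the socket beside the switch (round recess 40 mm wide, 17 mm deep; a 14 mm earth pin stands 10 mm up the slope). The opening is 6.5 mm in diameter, 17 mm deep, hard bottom. z: its axis, out of the panel, 35 degrees from vertical; y: block's y; x: up the slope. The probe goes in along -z.
- parcel: Small cardboard parcel lying on the counter, 100 x 140 x 55 mm, origin at the centre of its underside. Bystander.
- cam_lock: Spare letterbox cam lock standing on its face, steel, 26 mm diameter, 31 mm tall, with a flat cam sticking out 34 mm to its +y at the top; origin at the centre of its underside. Bystander.
Mind the look-alikes: they are no part of the job. Leave any blue or orange look-alike of the tester alone.

How it is judged:
By the outcome, as a careful person would: the job done as asked, in the order asked, and still so for the second after the job is handed in, with the robot touching nothing.
It also fails if it takes over 69 s, if anything falls off the work surface, if the arm or the gripper's body presses on something with over 40 N, if the wrist force passes 120 N, or if a joint passes its speed limit or range.

## Working session

There is one attempt and no reset: what is moved stays moved. The work goes in short steps, Python scripts to look and compute and a shell command to move; the robot and the scene stay as the last step left them, time stands still between calls to the robot, and variables do not carry over. Pictures are saved under pics/ and viewed, about 8 in all and at most 12, crops included, and the job is handed in when it is done.

```bash
mkdir -p pics; cat > h.py <<'E'
import numpy as np, cv2
from workcell import bot, vision
from scipy.spatial.transform import Rotation as R
def snap(cam,name):
    c=vision.get_calibration(cam); im=vision.camera(cam)
    cv2.imwrite(f'pics/{name}.png',im[:,:,::-1]); np.save(f'pics/{name}.npy',c,allow_pickle=True); return im,c
def load(name): return cv2.imread(f'pics/{name}.png'),np.load(f'pics/{name}.npy',allow_pickle=True).item()
def proj(c,P):
    K=np.array([[c['fx'],0,c['cx']],[0,c['fy'],c['cy']],[0,0,1.]])
    return cv2.projectPoints(np.atleast_2d(np.array(P,float)),np.array(c['rvec'],float),np.array(c['tvec'],float),K,None)[0][:,0]
def ray(c,u,v):
    Rm=cv2.Rodrigues(np.array(c['rvec'],float))[0]; o=-Rm.T@np.array(c['tvec'],float).ravel()
    return o,Rm.T@np.array([(u-c['cx'])/c['fx'],(v-c['cy'])/c['fy'],1])
def atz(c,u,v,z):
    o,d=ray(c,u,v); return o+d*(z-o[2])/d[2]
E
python3 - <<'E'
from h import *
o=bot.get_obs(); print(o)
a,c=snap('side','s0'); b,c2=snap('top','t0'); print(c,c2)
E
```

```text
{'time': 0.0, 'q': array([-7.12770032e+01,  5.01048039e+00,  1.00341757e+01,  9.50998206e+01,
        1.99085131e-04,  8.99993927e+01]), 'qd': array([-0.021965  ,  0.0591211 , -0.08148648, -0.10306966, -0.09414912,
       -0.04256969]), 'joint_efforts': array([-2.01796436e-03, -5.20398867e+01,  4.64798284e+01,  1.65203400e-02,
       -7.91346508e-06, -1.86095389e-05]), 'ee_pos': array([ 0.17647676, -0.52068691,  0.24158652]), 'tcp_rot': array([-8.99998001e+01,  7.61252354e-02, -7.12763959e+01]), 'wrist_force': array([ 0.92803422,  0.02562607, -0.10496956]), 'torque': array([ 0.04075328,  0.02359378, -0.00176817]), 'opening': 0.08520975547878219}
{'fx': 409.81350559786455, 'fy': 409.81350559786455, 'cx': 277.2534918811214, 'cy': 208.12199734112596, 'rvec': array([ 2.31246235, -0.4085075 ,  0.19962349]), 'tvec': array([-0.53916175,  0.19277519,  0.60618494])} {'fx': 413.4163070947951, 'fy': 413.4163070947951, 'cx': 282.18103477996016, 'cy': 214.98042880040353, 'rvec': array([ 2.12334917, -2.13691833,  0.20914529]), 'tvec': array([-0.01669237,  0.5557994 ,  0.82733059])}
```

View pics/s0.png

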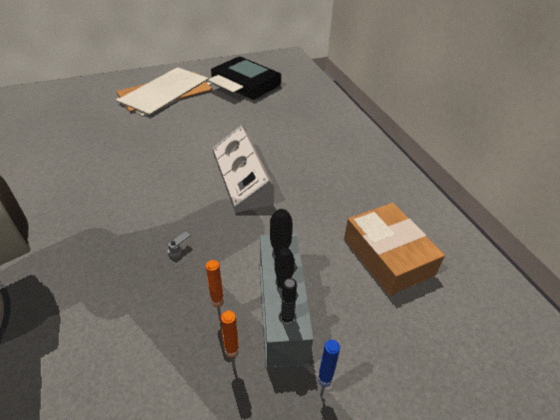

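View pics/t0.png

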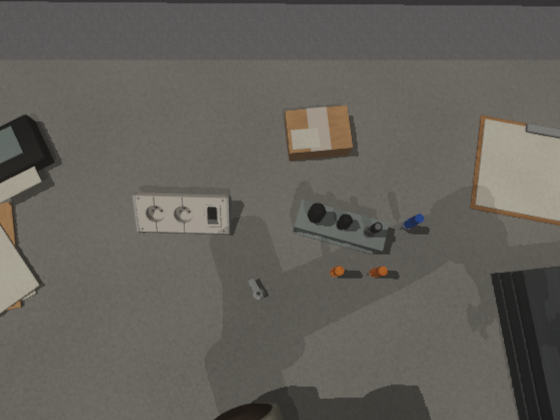

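Side view: candidates are the black pen (289,300) in the stand, the small driver (284,265) and big driver (281,232) beside it, and the orange (215,283), (230,333) and blue (330,360) pens. The tester must be the black pen at the near end, (375,228) in the top view. A close crop will check this.

```bash
python3 - <<'E'
from h import *
t,_=load('t0'); s,_=load('s0')
r=lambda im,x,y,w,h,W,H: cv2.resize(im[y:y+h,x:x+w],(W,H),interpolation=cv2.INTER_CUBIC)
a=r(t,285,190,120,75,480,300); b=r(t,130,185,110,60,480,262)
d=r(s,250,200,80,170,280,595)
L=np.vstack([a,b,np.zeros((33,480,3),np.uint8)])
cv2.imwrite('pics/c1.png',np.hstack([L,d]))
E
```

```text
(no output)
```

View pics/c1.png

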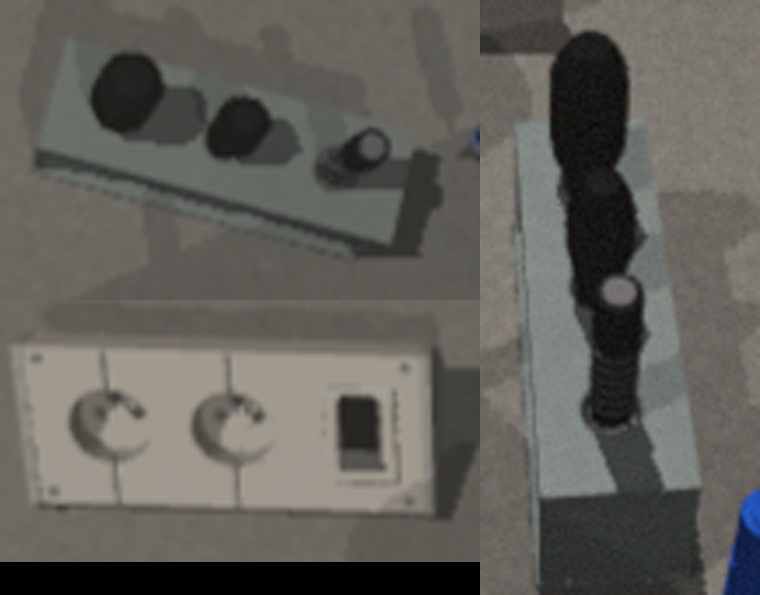

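The crop confirms it: the slim ringed pen with the grey flat top, at (378,227) in the top view and (290,283) in the side view, is the tester. The other two are the domed drivers. The target is the middle socket at top (183,215).

```bash
cat > fit.py <<'E'
from h import *
from scipy.optimize import least_squares
t=load('t0')[1]; s=load('s0')[1]
def fit(pts,x0):
    f=lambda p:np.concatenate([(proj(t if k=='t' else s,R.from_euler('z',p[2]).apply(L)+[p[0],p[1],0])[0]-uv) for k,L,uv in pts])
    r=least_squares(f,x0,loss='soft_l1'); print(r.x[:2],np.degrees(r.x[2])); print(np.round(r.fun.reshape(-1,2),1).tolist()); return r.x
print('tester top (top cam)',atz(t,378.5,226.7,.154),'side',atz(s,290,282.9,.154))
T=lambda x,y,z:np.array([x,y,z])/1000
st=fit([('t',T(30,93,78),(302,199.5)),('t',T(-30,93,78),(294.5,228)),('t',T(-30,-93,78),(383,250.7)),('t',T(0,-58,154),(378.5,226.7)),
('s',T(-30,93,78),(260.9,235.7)),('s',T(30,93,78),(297.1,235.1)),('s',T(30,-93,78),(312.9,339.4)),('s',T(-30,-93,78),(267.1,342)),('s',T(0,-58,154),(290,282.9))],[.5,-.2,0])
bl=fit([('t',T(0,57,40),(155.2,213.6)),('t',T(0,-3,40),(183.2,214.6)),('t',T(0,-66,40),(212.5,215.5)),('t',T(-34,-101,17),(229.2,233.8)),('t',T(-34,101,17),(137.3,232)),
('s',T(-34,101,17),(214,157)),('s',T(-34,-101,17),(236,207)),('s',T(0,-3,40),(239,163)),('s',T(0,57,40),(232,147))],[.5,.2,0])
Rz=R.from_euler('z',bl[2])
n=np.array([-np.sin(np.radians(35)),0,np.cos(np.radians(35))])
m=Rz.apply(T(0,-3+9.5,40)-.017*n)+[bl[0],bl[1],0]
print('mouth',m,'axis',Rz.apply(n)); print('seat',R.from_euler('z',st[2]).apply(T(0,-58,0))+[st[0],st[1],0])
E
python3 fit.py
```

```text
tester top (top cam) [ 0.51334878 -0.19874765  0.154     ] side [ 0.51587449 -0.19632899  0.154     ]
[ 0.53068086 -0.14234369] -15.936657737719615
[[-0.1, -0.9], [-0.2, -1.9], [-0.4, -0.3], [-0.4, -0.7], [-1.1, -0.0], [-0.4, -1.1], [0.1, 0.4], [-0.2, 0.7], [-0.3, 1.4]]
[0.56059662 0.19503442] -1.792975348068827
[[0.2, -0.0], [0.1, -0.3], [0.2, -0.5], [0.2, -1.2], [-0.3, -1.7], [-1.2, -8.8], [-0.9, -0.2], [-0.5, 1.4], [-0.5, 1.2]]
mouth [0.57054602 0.20122616 0.02607442] axis [-0.57329562  0.01794618  0.81915204]
seat [ 0.51475554 -0.19811451  0.        ]
```

```bash
cat >> h.py <<'E'
def tri(obs):
    A=[];b=[]
    for c,u,v in obs:
        o,d=ray(c,u,v); d/=np.linalg.norm(d); M=np.eye(3)-np.outer(d,d); A.append(M); b.append(M@o)
    return np.linalg.lstsq(np.vstack(A),np.hstack(b),rcond=None)[0]
def row(p,Rt,p0=None,R0=None):
    o=bot.get_obs()
    R0=R.from_euler('xyz',o['tcp_rot'],degrees=True) if R0 is None else R0; p0=o['ee_pos'] if p0 is None else p0
    print('row',np.round(R0.inv().apply(np.array(p)-p0),4),np.round((R0.inv()*Rt).as_rotvec(),4),'deg',np.degrees((R0.inv()*Rt).magnitude()).round(1))
down=lambda yaw:R.from_euler('xyz',[-90,0,yaw],degrees=True)
E
python3 - <<'E'
from h import *
t=load('t0')[1]; s=load('s0')[1]
for n,a,b in [('blue',(418,218),(332,344)),('or1',(340,270),(213,265)),('or2',(383,270),(229,315)),('lock',(258,294),(174,246))]: print(n,tri([(t,*a),(s,*b)]))
row([.5148,-.198,.260],down(-15.9))
E
```

```text
blue [ 0.53334645 -0.27976807  0.13807172]
or1 [ 0.43477435 -0.12624534  0.13967   ]
or2 [ 0.43416699 -0.20629097  0.14116398]
lock [0.39257057 0.03200754 0.02029071]
row [-0.1971 -0.0181  0.424 ] [-6.000e-04 -9.665e-01 -1.100e-03] deg 55.4
```

```bash
python3 -m crank '-0.197 -0.018 0.424 0 -0.966 0;-0.197 -0.018 0.424 0 -0.966 0;-0.197 -0.018 0.424 0 -0.966 0;-0.197 -0.018 0.424 0 -0.966 0;-0.197 -0.018 0.424 0 -0.966 0;-0.197 -0.018 0.424 0 -0.966 0;-0.197 -0.018 0.424 0 -0.966 0;-0.197 -0.018 0.424 0 -0.966 0' 0 40; python3 - <<'E'
from h import *
row([.5148,-.198,.260],down(-15.9))
E
```

```text
time: 0.9
ee_pos: [0.4669, -0.2432, 0.2576]
tcp_rot: [-90.0, 0.0, -15.8]
wrist_force: [1.6, -1.7, 0.4]
opening: 0.0428
row [ 0.0338 -0.0024  0.0565] [ 0.      0.002  -0.0001] deg 0.1
```

```bash
python3 -m crank '0.034 -0.002 0.0565 0 0 0;0.034 -0.002 0.0565 0 0 0;0.034 -0.002 0.0565 0 0 0;0.034 -0.002 0.0565 0 0 0'; python3 - <<'E'
from h import *
row([.5148,-.198,.260],down(-15.9))
im,c=snap('wrist','w1'); print(c)
for z in (.154,.078,.066): print(z,proj(c,[.5148,-.198,z]))
cv2.imwrite('pics/w1b.png',cv2.resize(im[:,:,::-1],(800,600)))
E
```

```text
time: 1.3
ee_pos: [0.5136, -0.2003, 0.2593]
tcp_rot: [-90.0, 0.1, -15.9]
wrist_force: [-0.3, -0.7, -0.3]
opening: 0.0428
row [ 0.0006 -0.0007  0.0025] [ 0.0003 -0.     -0.001 ] deg 0.1
{'fx': 324.9593466914638, 'fy': 324.9593466914638, 'cx': 275.3763039857227, 'cy': 211.1681098276599, 'rvec': array([-2.81260142,  0.39323455,  0.06193425]), 'tvec': array([-0.54825024, -0.09291399,  0.38103111])}
0.154 [[276.60975915 211.49996049]]
0.078 [[276.42088716 188.36762494]]
0.066 [[276.39860375 185.63843614]]
```

View pics/w1b.png

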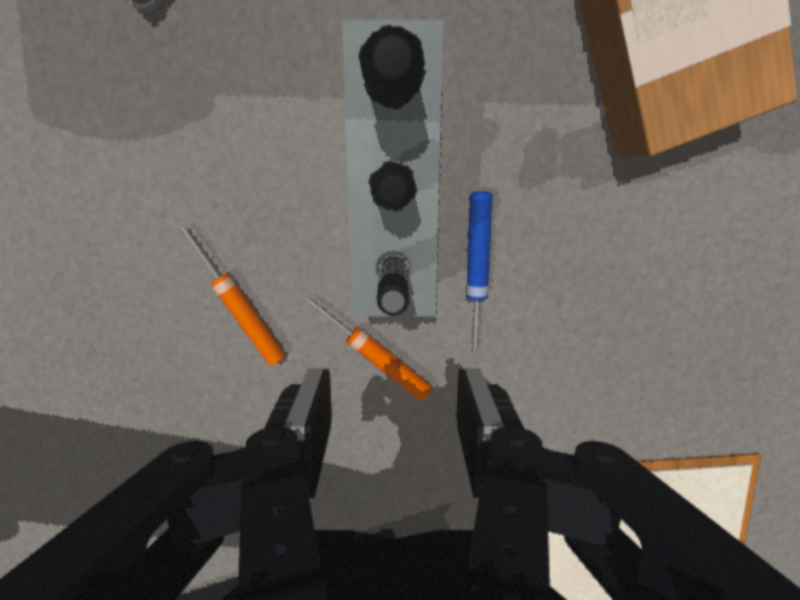

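Wrist view: the tester's top is at (393,300) of the enlarged picture, with (395,302) predicted, so the estimate holds to about 1 mm. The orange and blue pens, upright at the start, now lie on the counter and are clear of the path. Next is the descent.

```bash
python3 - <<'E'
from h import *
o=bot.get_obs(); print(o['time'],o['ee_pos'],o['qd'].round(2))
row([.5146,-.1972,.100],down(-15.9))
E
```

```text
1.35 [ 0.51325405 -0.20077213  0.25951991] [-0.88 -0.62 -0.04 -0.13  0.12  0.14]
row [0.0004 0.1595 0.0038] [ 0.0002 -0.0012 -0.0006] deg 0.1
```

```bash
python3 -m crank '0 0.05 0.0035 0 0 0;0 0.08 0.0035 0 0 0;0 0.08 0.0035 0 0 0;0 0.08 0.0035 0 0 0'; python3 - <<'E'
from h import *
row([.5146,-.1972,.100],down(-15.9))
E
```

```text
time: 1.75
ee_pos: [0.5142, -0.1976, 0.1807]
tcp_rot: [-90.0, -0.0, -16.0]
wrist_force: [-0.4, -0.1, -0.2]
opening: 0.0426
row [0.0003 0.0807 0.0005] [ 0.0001 -0.0022  0.0001] deg 0.1
```

```bash
python3 -m crank '0 0.04 0.0005 0 0 0;0 0.08 0.0005 0 0 0;0 0.08 0.0005 0 0 0;0 0.08 0.0005 0 0 0' && python3 -m crank '0 0 0 0 0 0;0 0 0 0 0 0;0 0 0 0 0 0;0 0 0 0 0 0;0 0 0 0 0 0;0 0 0 0 0 0' 1 60
```

```text
time: 2.15
ee_pos: [0.5155, -0.1968, 0.1021]
tcp_rot: [-90.0, -0.1, -16.0]
wrist_force: [1.0, -0.2, 1.3]
opening: 0.0428
time: 2.75
ee_pos: [0.5164, -0.1968, 0.1028]
tcp_rot: [-90.0, -0.3, -15.9]
wrist_force: [-0.1, -0.2, 7.5]
opening: 0.0165
```

```bash
python3 -m crank '0 -0.03 0 0 0 0;0 -0.08 0 0 0 0;0 -0.13 0 0 0 0;0 -0.18 0 0 0 0;0 -0.18 0 0 0 0;0 -0.18 0 0 0 0'; python3 - <<'E'
from h import *
im,c=snap('wrist','w2'); 
im2,_=snap('side','s2')
o=bot.get_obs(); print(o['ee_pos'],o['tcp_rot'],o['opening'])
R0=R.from_euler('xyz',o['tcp_rot'],degrees=True)
for k in (.0868,.0368,-.0512): print(k,proj(c,o['ee_pos']+R0.apply([0,k,0])))
cv2.imwrite('pics/m2.png',np.hstack([cv2.resize(im[:,:,::-1],(400,300)),cv2.resize(im2[100:400,150:450,::-1],(300,300))]))
n=R.from_euler('z',-1.79,degrees=True).apply([-np.sin(np.radians(35)),0,np.cos(np.radians(35))])
Rt=R.from_rotvec(np.radians(-35)*np.array([np.sin(np.radians(1.79)),np.cos(np.radians(1.79)),0]))*down(-1.79)
print(Rt.as_matrix()[:,1],-n, Rt.as_euler('xyz',degrees=True))
m=np.array([.5705,.2012,.0261])
row(m+n*(.060+.0868),Rt)
E
```

```text
time: 3.35
ee_pos: [0.5158, -0.1964, 0.2823]
tcp_rot: [-90.0, -0.3, -15.9]
wrist_force: [-0.3, -0.4, -0.8]
opening: 0.0159
[ 0.51499113 -0.19610133  0.27922836] [-8.99963255e+01  3.59957328e-02 -1.59240734e+01] 0.01665923105086311
0.0868 [[273.95436168 221.1729417 ]]
0.0368 [[274.01374732 249.84027324]]
-0.0512 [[274.25254513 365.11555094]]
[ 0.57329655 -0.01791641 -0.81915204] [ 0.57329655 -0.01791641 -0.81915204] [-90.   -35.    -1.79]
row [-0.1372  0.133   0.3767] [ 0.0752 -0.239  -0.6083] deg 37.7
```

View pics/m2.png

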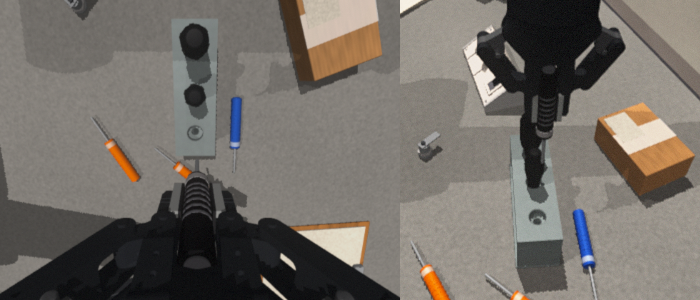

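The tester is held straight, its tip is at the predicted pixel, and its cup (195,132) is empty. Now over to the socket, staying high and tilting on the way.

```bash
python3 -m crank '-0.018 0 0.047 0 0 0;-0.036 0 0.094 0 0 0;-0.137 0 0.377 0.075 -0.239 -0.608;-0.137 0 0.377 0.075 -0.239 -0.608;-0.137 0 0.377 0.075 -0.239 -0.608;-0.137 0 0.377 0.075 -0.239 -0.608;-0.137 0 0.377 0.075 -0.239 -0.608;-0.137 0 0.377 0.075 -0.239 -0.608' && python3 -m crank '0 0 0 0 0 0;0 0 0 0 0 0;0 0 0 0 0 0'; cat > tgt.py <<'E'
from h import *
a=np.radians(35); yaw=-1.79
n=R.from_euler('z',yaw,degrees=True).apply([-np.sin(a),0,np.cos(a)])
Rt=R.from_euler('xyz',[-90,-35,yaw],degrees=True)
m=np.array([.5705,.2012,.0261]); L=.0868
E
python3 - <<'E'
from tgt import *
row(m+n*(.060+L),Rt); print(bot.get_obs()['q'].round(1))
E
```

```text
time: 4.25
ee_pos: [0.4844, 0.2015, 0.2782]
tcp_rot: [-90.0, -35.1, -1.7]
wrist_force: [1.8, -0.8, -0.2]
opening: 0.0163
time: 4.55
ee_pos: [0.4869, 0.1997, 0.2786]
tcp_rot: [-90.1, -34.9, -1.8]
wrist_force: [0.2, -0.7, -1.0]
opening: 0.0162
row [-0.0763  0.108   0.0044] [ 0.0016  0.0003 -0.0013] deg 0.1
[ 31.8 -27.6 -21.   66.5 -18.6 118.6]
```

```bash
python3 -m crank '-0.025 0.036 0.0015 0 0 0;-0.05 0.072 0.003 0 0 0;-0.076 0.108 0.0044 0 0 0;-0.076 0.108 0.0044 0 0 0;-0.076 0.108 0.0044 0 0 0;-0.076 0.108 0.0044 0 0 0'; python3 - <<'E'
from tgt import *
row(m+n*(.060+L),Rt)
im,c=snap('wrist','w3'); o=bot.get_obs(); p=o['ee_pos']; R0=R.from_euler('xyz',o['tcp_rot'],degrees=True)
print('tip',proj(c,p+R0.apply([0,L,0]))); ux=np.cross([0,1,0],n); 
e=Rt.as_matrix()
cen=m+n*.017+e[:,2]*-.0095
print('mouth',proj(c,m),'other',proj(c,m-e[:,2]*.019),'rim centre',proj(c,cen))
x0,y0=170,130
print('switch',proj(c,cen-e[:,2]*.063))
cv2.imwrite('pics/c3.png',cv2.resize(im[100:280,155:395,::-1],(800,600),interpolation=cv2.INTER_CUBIC))
E
```

```text
time: 5.15
ee_pos: [0.4885, 0.2047, 0.1515]
tcp_rot: [-89.8, -35.2, -2.0]
wrist_force: [0.0, -0.2, 0.7]
opening: 0.0165
row [-0.0047  0.003  -0.0009] [-0.0007 -0.0027  0.0042] deg 0.3
tip [[275.69654072 222.33670884]]
mouth [[269.68217819 200.42910024]] other [[269.85370589 220.44456663]] rim centre [[269.5215378  216.42342577]]
switch [[270.100926   281.83228814]]
```

View pics/c3.png

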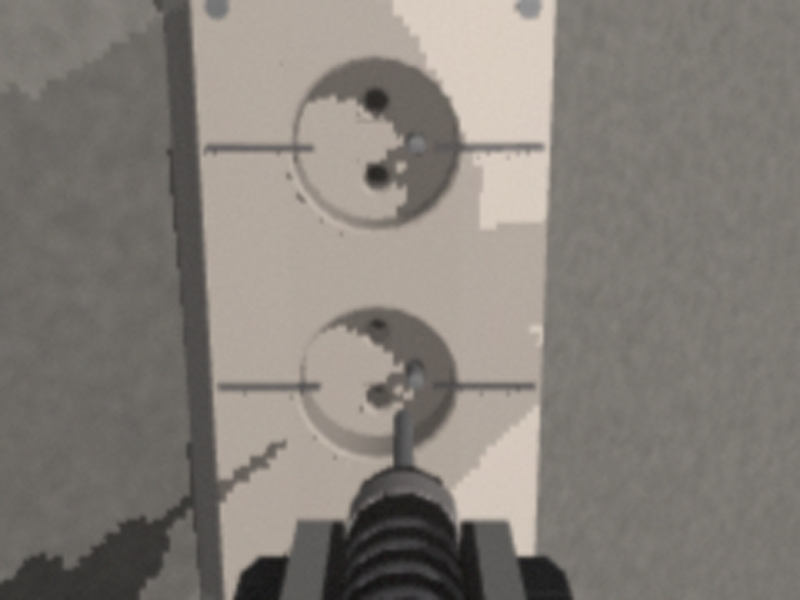

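Crop: the target opening (378,327) and its partner (380,396) lie about 1–2 px from the prediction, and the probe tip is at (402,415). I'll correct by that and go to just above the mouth.

```bash
cat >> tgt.py <<'E'
e=Rt.as_matrix()
m=m-.001*e[:,0]+.0017*e[:,2]
E
python3 - <<'E'
from tgt import *
print(bot.get_obs()['tcp_rot']); row(m+n*(.025+L),Rt)
E
```

```text
[-89.83989713 -35.24990275  -1.95717849]
row [-0.0059  0.0381  0.0004] [-0.0011 -0.0024  0.0044] deg 0.3
```

```bash
python3 -m crank '-0.006 0 0 0 0 0.002;-0.006 0.02 0 0 0 0.002;-0.006 0.038 0 0 0 0.002;-0.006 0.038 0 0 0 0.002;-0.006 0.038 0 0 0 0.002;-0.006 0.038 0 0 0 0.002'; python3 -m crank '0 0 0 0 0 0' >/dev/null;  python3 - <<'E'
from tgt import *
P=[];Q=[]
for i in range(6):
    im,c=snap('wrist',f'w4'); o=bot.get_obs(); P.append(o['ee_pos']);Q.append(o['tcp_rot'])
P=np.array(P);Q=np.array(Q);print(P.mean(0),P.std(0),Q.mean(0),Q.std(0))
p=P.mean(0);R0=R.from_euler('xyz',Q.mean(0),degrees=True)
row(m+n*(.010+L),Rt,p,R0)
print('tip',proj(c,p+R0.apply([0,L,0])),'mouth',proj(c,m),'other',proj(c,m-e[:,2]*.019))
s,_=snap('side','s4')
cv2.imwrite('pics/c4.png',cv2.resize(im[150:270,195:355,::-1],(800,600),interpolation=cv2.INTER_CUBIC))
E
```

```text
time: 5.8
ee_pos: [0.5039, 0.2046, 0.1145]
tcp_rot: [-90.0, -35.0, -1.8]
wrist_force: [-0.0, -0.2, -0.1]
opening: 0.0165
[0.50380626 0.20440466 0.11363712] [3.64480129e-05 9.00659292e-05 3.04903157e-04] [-89.99617291 -34.93542648  -1.78965695] [0.01595225 0.01871191 0.00588421]
row [0.0035 0.0132 0.0006] [-0.0001  0.     -0.0011] deg 0.1
tip [[275.97689782 222.66465347]] mouth [[280.56390407 212.04386513]] other [[280.45799461 234.78852228]]
```

View pics/c4.png

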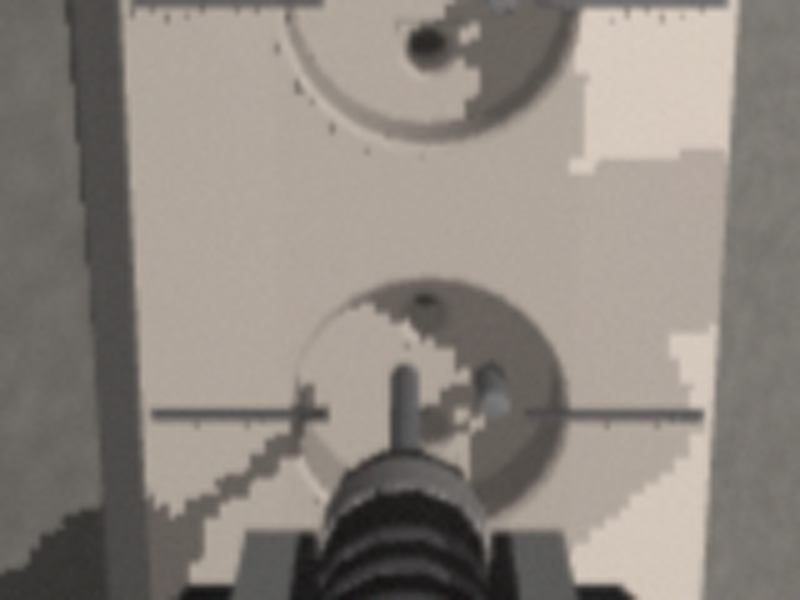

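The opening's outline is centred near (428,312), with (428,310) predicted. The tip is at (404,366), within 1 px of its prediction. I'll line up and insert in stages, watching the force.

```bash
python3 -m crank '0.0035 0 0.0006 0 0 0;0.0035 0.007 0.0006 0 0 0;0.0035 0.015 0.0006 0 0 0;0.0035 0.015 0.0006 0 0 0;0.0035 0.015 0.0006 0 0 0;0.0035 0.015 0.0006 0 0 0'; python3 - <<'E'
from tgt import *
P=[];Q=[]
for i in range(4):
    im,c=snap('wrist',f'w5'); o=bot.get_obs(); P.append(o['ee_pos']);Q.append(o['tcp_rot'])
p=np.mean(P,0);R0=R.from_euler('xyz',np.mean(Q,0),degrees=True)
row(m+n*L,Rt,p,R0)
print('tip',proj(c,p+R0.apply([0,L,0])),'mouth',proj(c,m))
cv2.imwrite('pics/c5.png',cv2.resize(im[150:270,195:355,::-1],(800,600),interpolation=cv2.INTER_CUBIC))
E
```

```text
time: 6.85
ee_pos: [0.5152, 0.2044, 0.1027]
tcp_rot: [-90.0, -34.9, -1.8]
wrist_force: [-0.1, 0.2, -0.9]
opening: 0.0167
row [0.0002 0.0079 0.0001] [ 0.0002  0.     -0.0015] deg 0.1
tip [[275.62990082 222.70831172]] mouth [[276.10787189 218.97675647]]
```

View pics/c5.png

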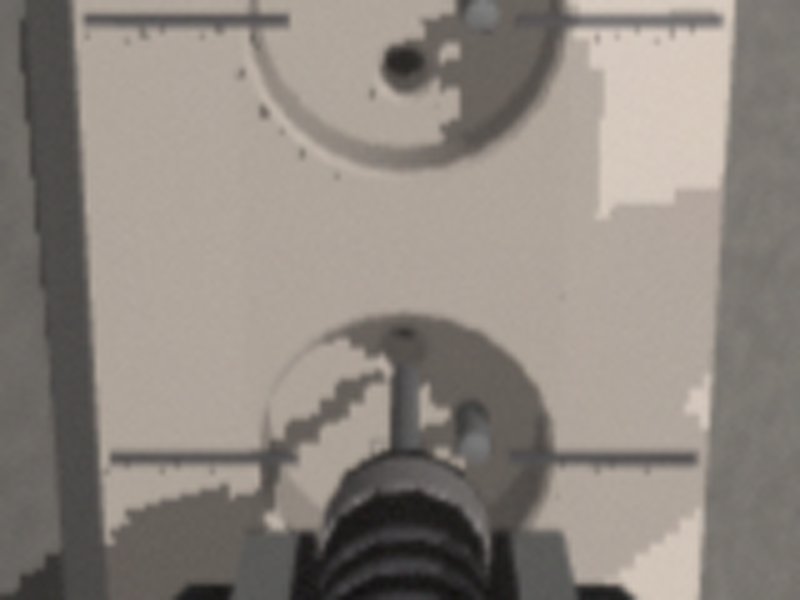

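```bash
python3 -m crank '0 0.004 0 0 0 0;0 0.008 0 0 0 0;0 0.011 0 0 0 0;0 0.014 0 0 0 0;0 0.014 0 0 0 0'; python3 - <<'E'
from tgt import *
row(m-n*.017+n*L,Rt)
E
```

```text
time: 7.55
ee_pos: [0.5232, 0.2041, 0.0906]
tcp_rot: [-90.1, -34.9, -1.8]
wrist_force: [-0.9, 0.1, -0.3]
opening: 0.0165
row [0.0008 0.0102 0.0003] [ 0.0008  0.0002 -0.0025] deg 0.2
```

```bash
python3 -m crank '0.0002 0.003 0 0 0 0;0.0002 0.006 0 0 0 0;0.0002 0.009 0 0 0 0;0.0002 0.009 0 0 0 0;0.0002 0.009 0 0 0 0' && python3 -m crank '0 0.001 0 0 0 0;0 0.002 0 0 0 0;0 0.002 0 0 0 0;0 0.002 0 0 0 0;0 0.002 0 0 0 0'; python3 - <<'E'
from tgt import *
row(m-n*.017+n*L,Rt)
E
```

```text
time: 8.05
ee_pos: [0.5285, 0.204, 0.0839]
tcp_rot: [-90.0, -34.9, -1.8]
wrist_force: [-0.0, -0.2, -0.9]
opening: 0.0165
time: 8.55
ee_pos: [0.5298, 0.2042, 0.0832]
tcp_rot: [-90.0, -34.9, -1.8]
wrist_force: [-6.4, -0.8, 6.8]
opening: 0.0165
row [-0.0003  0.0004 -0.0001] [-0.0002  0.0001 -0.001 ] deg 0.1
```

```bash
python3 -m crank '0 0.0007 0 0 0 0;0 0.001 0 0 0 0;0 0.001 0 0 0 0;0 0.001 0 0 0 0;0 0.001 0 0 0 0;0 0.001 0 0 0 0;0 0.001 0 0 0 0;0 0.001 0 0 0 0' && python3 -m crank '0 0 0 0 0 0;0 0 0 0 0 0;0 0 0 0 0 0;0 0 0 0 0 0;0 0 0 0 0 0;0 0 0 0 0 0;0 0 0 0 0 0;0 0 0 0 0 0'; python3 - <<'E'
from tgt import *
row(m-n*.017+n*L,Rt)
im,c=snap('wrist','w6'); s,cs=snap('side','s6')
print(proj(c,m+n*.033),proj(cs,m+n*.033))
a=cv2.resize(im[150:270,195:355,::-1],(400,300),interpolation=cv2.INTER_CUBIC); b=cv2.resize(s[100:220,180:300,::-1],(300,300),interpolation=cv2.INTER_CUBIC)
cv2.imwrite('pics/c6.png',np.hstack([a,b]))
E
```

```text
time: 9.35
ee_pos: [0.5303, 0.2044, 0.0829]
tcp_rot: [-90.0, -35.0, -1.8]
wrist_force: [-12.9, -1.3, 11.0]
opening: 0.0166
time: 10.15
ee_pos: [0.5303, 0.2044, 0.0829]
tcp_rot: [-90.0, -35.0, -1.8]
wrist_force: [-13.5, -0.3, 11.0]
opening: 0.0164
row [-0.0006 -0.0002 -0.0002] [-0.0005  0.0001 -0.0007] deg 0.1
[[274.71244086 252.73238035]] [[232.18690893 157.32432108]]
```

View pics/c6.png

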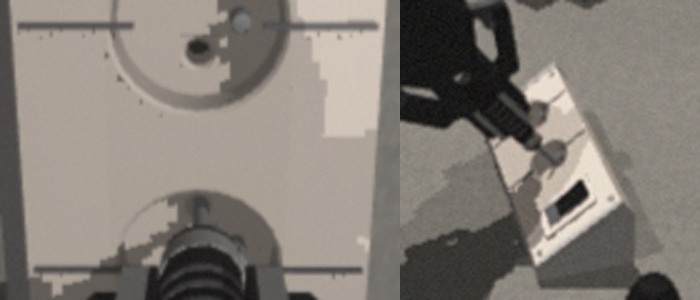

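It is home: the depth estimate is about 17 mm against a firm 17 N, held for over 1 s, with the probe disappearing into the target opening. Drawing it straight out.

```bash
python3 -m crank '0 -0.01 0 0 0 0;0 -0.03 0 0 0 0;0 -0.06 0 0 0 0;0 -0.1 0 0 0 0;0 -0.14 0 0 0 0;0 -0.19 0 0 0 0;0 -0.19 0 0 0 0;0 -0.19 0 0 0 0'; python3 - <<'E'
from tgt import *
row([.515,-.1965,.285],down(-15.9))
E
```

```text
time: 11.05
ee_pos: [0.4215, 0.208, 0.2391]
tcp_rot: [-89.9, -35.0, -1.8]
wrist_force: [0.5, 0.2, -2.1]
opening: 0.0163
row [ 0.1133  0.0225 -0.4014] [-0.0772  0.239   0.608 ] deg 37.7
```

```bash
python3 -m crank '0.025 -0.036 0 0 0 0;0.113 0.022 -0.401 -0.077 0.239 0.608;0.113 0.022 -0.401 -0.077 0.239 0.608;0.113 0.022 -0.401 -0.077 0.239 0.608;0.113 0.022 -0.401 -0.077 0.239 0.608;0.113 0.022 -0.401 -0.077 0.239 0.608;0.113 0.022 -0.401 -0.077 0.239 0.608;0.113 0.022 -0.401 -0.077 0.239 0.608' && python3 -m crank '0 0 0 0 0 0;0 0 0 0 0 0;0 0 0 0 0 0'; python3 - <<'E'
from tgt import *
row([.515,-.1965,.285],down(-15.9))
E
```

```text
time: 11.85
ee_pos: [0.4974, -0.1229, 0.2806]
tcp_rot: [-90.1, 0.4, -16.0]
wrist_force: [1.0, 1.3, -0.5]
opening: 0.0163
time: 12.15
ee_pos: [0.4966, -0.1195, 0.2826]
tcp_rot: [-90.1, 0.2, -16.0]
wrist_force: [0.6, 0.3, -0.4]
opening: 0.0169
row [ 0.0389 -0.0024 -0.069 ] [ 0.0021 -0.0011 -0.0033] deg 0.2
```

Now over the free cup, then one look.

```bash
python3 -m crank '0.02 -0.002 -0.035 0.002 0 -0.003;0.039 -0.002 -0.069 0.002 0 -0.003;0.039 0.04 -0.069 0.002 0 -0.003;0.039 0.058 -0.069 0.002 0 -0.003;0.039 0.08 -0.069 0.002 0 -0.003;0.039 0.08 -0.069 0.002 0 -0.003;0.039 0.08 -0.069 0.002 0 -0.003'; python3 - <<'E'
from tgt import *
P=[];Q=[]
for i in range(4):
    im,c=snap('wrist',f'w7'); o=bot.get_obs(); P.append(o['ee_pos']);Q.append(o['tcp_rot'])
p=np.mean(P,0);q=np.mean(Q,0);R0=R.from_euler('xyz',q,degrees=True); print(p,q)
row([.515,-.1965,.1028],down(-15.9),p,R0)
print('tip',proj(c,p+R0.apply([0,L,0])),'rim@seat',proj(c,[.515,-.1965,.078]))
cv2.imwrite('pics/c7.png',cv2.resize(im[120:270,175:375,::-1],(800,600),interpolation=cv2.INTER_CUBIC))
E
```

```text
time: 12.85
ee_pos: [0.5152, -0.1959, 0.2042]
tcp_rot: [-90.0, -0.1, -15.9]
wrist_force: [-0.6, -0.4, 0.0]
opening: 0.017
[ 0.51564703 -0.19654907  0.20506984] [-90.02912797  -0.18635865 -15.90272186]
row [-1.000e-03  1.023e-01 -1.000e-04] [ 0.0005 -0.      0.0033] deg 0.2
tip [[275.58756336 222.56232483]] rim@seat [[274.28819955 206.5061357 ]]
```

View pics/c7.png

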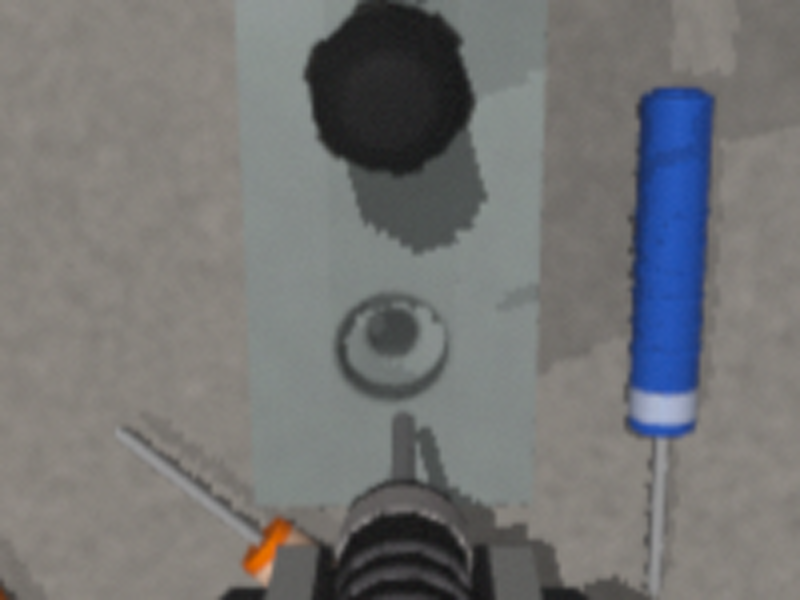

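The cup rim is centred at (391,345), about 1.2 mm left of my estimate. I'll correct by −2.2 mm in tool x and lower.

```bash
python3 -m crank '-0.0022 0 0 0 0 0.003;-0.0022 0.02 0 0 0 0.003;-0.0022 0.04 0 0 0 0.003;-0.0022 0.06 0 0 0 0.003;-0.0022 0.075 0 0 0 0.003;-0.0022 0.085 0 0 0 0.003;-0.0022 0.085 0 0 0 0.003;-0.0022 0.085 0 0 0 0.003' && python3 -m crank '0 0.004 0 0 0 0;0 0.008 0 0 0 0;0 0.012 0 0 0 0;0 0.015 0 0 0 0;0 0.015 0 0 0 0;0 0.015 0 0 0 0'
```

```text
time: 13.85
ee_pos: [0.5134, -0.1966, 0.1192]
tcp_rot: [-90.0, 0.1, -16.0]
wrist_force: [1.0, 0.0, -0.6]
opening: 0.0166
time: 14.45
ee_pos: [0.5131, -0.1965, 0.1035]
tcp_rot: [-90.0, 0.1, -16.0]
wrist_force: [0.6, -0.3, 0.2]
opening: 0.0167
```

```bash
python3 -m crank '0 0.001 0 0 0 0;0 0.0015 0 0 0 0;0 0.0015 0 0 0 0;0 0.0015 0 0 0 0;0 0.0015 0 0 0 0'
```

```text
time: 14.95
ee_pos: [0.5132, -0.1965, 0.1029]
tcp_rot: [-90.0, 0.0, -16.0]
wrist_force: [-1.2, 0.8, 5.2]
opening: 0.0166
```

Contact came at the original grasp height, so it is seated. Releasing.

```bash
python3 -m crank '0 0 0 0 0 0;0 0 0 0 0 0;0 0 0 0 0 0;0 0 0 0 0 0;0 0 0 0 0 0;0 0 0 0 0 0' 0 && python3 -m crank '0 -0.02 0 0 0 0;0 -0.05 0 0 0 0;0 -0.09 0 0 0 0;0 -0.13 0 0 0 0;0 -0.17 0 0 0 0;0 -0.18 0 0 0 0;0 -0.18 0 0 0 0;0 -0.18 0 0 0 0'; python3 - <<'E'
from h import *
im,c=snap('wrist','w8'); s,cs=snap('side','s8')
print(proj(c,[.5148,-.198,.154]),proj(c,[.5148,-.198,.078]))
cv2.imwrite('pics/c8.png',np.hstack([cv2.resize(im[:,:,::-1],(440,330)),cv2.resize(s[190:370,180:360,::-1],(330,330),interpolation=cv2.INTER_CUBIC)]))
E
```

```text
time: 15.55
ee_pos: [0.5131, -0.1965, 0.102]
tcp_rot: [-90.0, 0.1, -16.0]
wrist_force: [-0.5, -0.1, 0.3]
opening: 0.0423
time: 16.35
ee_pos: [0.5134, -0.1965, 0.2808]
tcp_rot: [-90.0, 0.2, -16.0]
wrist_force: [0.1, -0.1, -0.8]
opening: 0.0429
[[278.34820753 207.89585151]] [[277.95322715 186.98482406]]
```

View pics/c8.png

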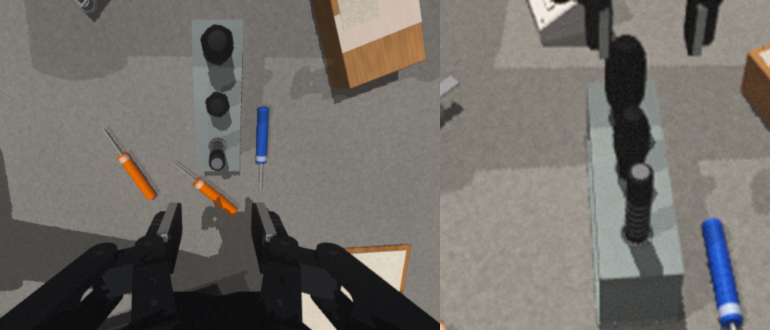

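```bash
python3 -c "
from workcell import bot
print(bot.job_done())"
```

```text
the job is handed in; nothing more can be done
None
```

The job is done and handed in at about 16.5 s on the robot's clock. The tester was probed in the left opening of the socket beside the switch and is back in its own cup.

- **Probing:** the probe went into the left (+y) opening without resistance until it met the hard bottom. My depth estimate was about 17 mm, and it was held there at about 17 N for over 1 s before being drawn straight out.
- **Return to the stand:** it touched the cup floor at the same gripper height as when I first grasped it (0.1029 m against 0.1028 m). After release it stands upright, and its top in the side view is within about 1 px of where it started. The gripper was open and clear above it.
- **Other things:** in the last pictures the two screwdrivers and the parcel look where they were. The lock is only partly in view, but nothing came near it.
- **Oddity:** the orange and blue look-alike pens appeared upright in the first pictures but were lying on the counter by my first close look. The gripper never came near them, so I take it they either fell by themselves or I misread the first view. I did not touch them.

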